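# Take the sharpening stone out of its sloping case

## Task

Lift the loose, knobbed lid off the sloping stone case and set it gently, flat and knob up, in the middle of the round cork pad. Then take the sharpening stone out of the case and lay it gently, flat and lengthwise, in the middle of the oblong honing board. Neither may be dropped or pressed down hard, and the mallet, the jar and the gouge stay where they are.

Things in the scene. Friction and masses are not known exactly. Their poses are not given: they have to be found in the camera images.
- case: Fixed open-topped wooden case on a stand; origin on the bench under it, z vertical, x horizontal, down the slope. The case is pitched 0.42 rad about y: low side at +x, mouth facing up and to +x. Outside 166 (along the slope) x 146 (y) x 55 mm deep, walls and floor 8 mm. Middle of its floor's underside is 48 mm over the bench, highest rim about 132 mm. Stand 190 x 170 mm.
- lid: Loose wooden lid on the case, at its slope; 0.3 kg. Origin: centre of its plug's underside; z out through the knob, x down the slope. Plug 145 x 125 mm, z 0 to 14 mm, sits in the mouth with 2.5 mm play a side: draw it off square to the slope. Plate 166 x 146 mm, z 14 to 26 mm. Round knob on the z axis: neck 24 mm across, z 26 to 40; head 38 mm across, z 40 to 66 mm.
- stone: Loose grey sharpening stone, block 120 (x, down the slope) x 45 (y) x 25 mm (z), 0.32 kg, lying at the slope on the case floor under the lid, against a 12 mm high cleat at the low end. Origin: centre of its underside. Its top is 22 mm below the rim, square to the slope; 30 mm or more is free on each long side.
- cork_pad: Round level cork pad, 190 mm across, on a fixed screw riser. Origin: on the bench, on the pad's axis. The riser has been wound to some height that the pose does not tell: the pad's top face stands anywhere from 40 to 72 mm over the bench, so feel for it. It does not give way under a light load.
- honing_board: Oblong level pale wooden board, 210 mm (its x) x 100 mm (its y), on a fixed screw riser. Origin: on the bench under the board's middle. The riser has been wound to some height that the pose does not tell: the board's top face stands anywhere from 40 to 72 mm over the bench, so feel for it. It does not give way under a light load.
- mallet: Bystander: round wooden carver's mallet standing on its head, 88 mm across, 240 mm tall. Origin: centre of its underside.
- jar: Bystander: closed amber glass jar, 70 mm across, 100 mm tall. Origin: centre of its underside.
- gouge: Bystander: carving gouge lying on the bench, 200 mm long along its x, 28 mm thick. Origin: on the bench at the middle of its length, where the handle meets the ferrule.
Things that resemble listed ones, but are neither listed nor needed, are in the scene too. Of the things that look like the cork_pad, the larger one is meant.

How it is judged:
By the outcome, as a careful person would: the job done as asked, in the order asked, and still so for the second after the job is handed in, with the robot touching nothing.
It also fails if it takes over 72 s, if anything falls off the work surface, if the arm or the gripper's body presses on something with over 40 N, if the wrist force passes 120 N, or if a joint passes its speed limit or range.

## Robot

A 7-joint arm with a two-finger parallel gripper is mounted at the origin on the work surface. World frame = base frame: x ahead of the robot, y to its left, z up, the work surface at z = 0. Lengths are in m, angles in rad, forces in N, time in s.
With the tool pointing down it reaches from about 0.425 to 1.025 m from the base axis. Payload 3.6 kg.
Tool frame: the origin (TCP) lies at the very end of the fingers, on their centre line; the grasp point (between the pads) lies 19 mm behind it; z points along the fingers, y is the line along which they close (so a half turn about z gives the same grasp; the last joint's range is limited). The gripper opens to 85 mm and grips with 20 to 120 N. Pads are 22 mm wide; open, the fingers measure 114 mm over their backs; the gripper's body (76 mm by 85 mm) begins 54 mm behind the grasp point. The pads swing forward as they close: fully open they stand 13 mm farther back than shut.
Start: joints at [-1.395, 0.591, 0.048, 1.609, -0.033, 0.943, -0.034], TCP at [0.193, 0.699, 0.231] pointing down, gripper open.
Joint ranges: [-2.69, 2.69], [-0.47, 2.24], [-1.27, 1.36], [0.19, 2.51], [-1.53, 4.68], [0.08, 2.07], [-3.09, 3.09]. Speed limits (rad/s): [2.57, 2.57, 3.14, 3.14, 3.14, 3.14, 3.14].

## Interface

Orientations are given as a unit quaternion [w, x, y, z].
In Python, from bench import telemetry, eyes, arm gives the robot as it stands. The module is installed in compiled form; this text tells all that it offers.
- The arm moves only by the tool arm_command, never from a script. Its argument "commands" is a list of rows, each a list of 6 numbers: the shift along the tool's x, y, z in units of 0.025 m (1.0 is 0.025 m), then the turn, a rotation vector about the tool's x, y, z in units of 0.12 rad (1.0 is 0.12 rad). A call has 1 to 8 rows; each row shifts and turns the commanded pose from where the row before left it, along the tool's axes as they then stand; what a row does not reach is not made up. A row lasts 1/12 s, in which the tool goes at most 41.7 mm and 7.16 degrees, less where a joint would pass 70% of its speed; a pose out of reach is approached as far as the arm can. A call with a number of a shift or a turn outside -1 to 1 is refused whole. A call with a gripper value outside its range is refused whole. "jaw" is the opening, from 0 (shut) to 1 (fully open), set as the call begins (left out, the last holds). The fingers move at their own pace and stop on an object; "newtons" is the grip in N (left out, the last holds). Time passes only in rows, so rows that do not move let the fingers close. It gives the time, the measured TCP pose, the force, the opening and the grip force at its end, in the units of the state.
- telemetry.get_state(): the state, without advancing time (a new reading comes with each control period).
- eyes.capture(name): name is "scene" or "top" or "wrist"; returns a dict with "pixels" (400x640x3 uint8, red, green, blue), "fx", "fy", "cx", "cy" (pixels), "dist" ([k1, k2, p1, p2, k3] as OpenCV has them; the pictures are not rectified), "R" (3x3) and "t" (3): a world point X has camera coordinates R X + t. Camera axes: x right, y down, z forward; pixel columns grow to the right and rows downward; lengths in m; the calibration is good to about 2 mm. A picture is of the moment at which its call begins. There is no depth.
- arm.job_done(): hands the job in; it is judged then, once.
The state is a dict: "time": time; "joint_pos": joint angles; "joint_vel": joint speeds; "joint_efforts": joint torques, N m; "position": TCP position; "tcp_rot": TCP orientation; "force": force on the tool from outside, world axes, zero at the start; "torque": the same for the moment, N m; "width": finger opening in m; "grasp_force": force on a finger pad.
Only numpy, scipy, OpenCV 4.12 (cv2) and the standard library are available. Lean on these libraries where they do the work, as an engineer would, in place of code of your own. Each camera call takes 0.05 s, during which the arm holds its last target. There are 200 camera calls.

## Working session

There is one attempt and no reset: what is moved stays moved. The work goes in short steps, Python scripts to look and compute and a tool call to move; the robot and the scene stay as the last step left them, time stands still between calls to the robot, and variables do not carry over. Pictures are saved under pics/ and viewed, at most 11 in all, crops included, and the job is handed in when it is done.

Besides the shell and the picture viewer there is one more tool, called after "Request:" by a JSON object that holds its "op" and its "data", one argument or row to a line. arm_command: Moves the arm, as the interface text tells. Its arguments: {"type":"object","properties":{"commands":{"type":"array"},"jaw":{"type":"number"},"newtons":{"type":"number"}},"required":["commands"]}

```bash
mkdir -p pics; python3 - <<'E'
from bench import telemetry, eyes
import cv2,pickle
print(telemetry.get_state())
for n in("scene","top"):
    c=eyes.capture(n); pickle.dump(c,open(n+'.pkl','wb'))
    print(n,c['fx'],c['cx'],c['cy'],c['dist'],c['R'],c['t'])
    cv2.imwrite(f'pics/{n}0.png',cv2.resize(c['pixels'][:,:,::-1],(800,500),interpolation=cv2.INTER_CUBIC))
E
```

```text
{'time': 0.0, 'joint_pos': array([-1.39548214,  0.59216613,  0.04826987,  1.60985768, -0.03329077,
        0.94268827, -0.03371158]), 'joint_vel': array([ 0.00201171,  0.00043249, -0.0022393 , -0.00038714,  0.00016188,
        0.00040399, -0.00120745]), 'joint_efforts': array([ 3.40623901e-04, -5.48703182e+01,  1.54680334e+00, -1.98129630e+01,
        9.37460340e-03,  8.50300246e-03, -3.91332406e-06]), 'position': array([0.19230564, 0.69815304, 0.23009303]), 'tcp_rot': array([-9.37805863e-05,  1.33953964e-01,  9.90986879e-01, -1.15390373e-03]), 'force': array([-0.85717239, -0.81674239,  0.27946847]), 'torque': array([0.00844893, 0.05167864, 0.0027504 ]), 'grasp_force': 0.0, 'width': 0.08548261218890847}
scene 451.4375988699804 310.0904342835977 198.12090934465465 [-0.02330657  0.          0.          0.          0.        ] [[ 0.87343756  0.48651563  0.02023295]
 [ 0.3259807  -0.55335332 -0.76650941]
 [-0.36172284  0.67609366 -0.64191428]] [-0.46871895 -0.13593111  1.6176942 ]
top 444.0090808715282 308.7055507026394 193.86838215608324 [-0.0839012  0.         0.         0.         0.       ] [[-0.07491272 -0.99717455  0.00556807]
 [-0.97679548  0.07225594 -0.20161764]
 [ 0.20064566 -0.02054259 -0.97944848]] [0.01301942 0.54054607 1.21053255]
```

View pics/scene0.png

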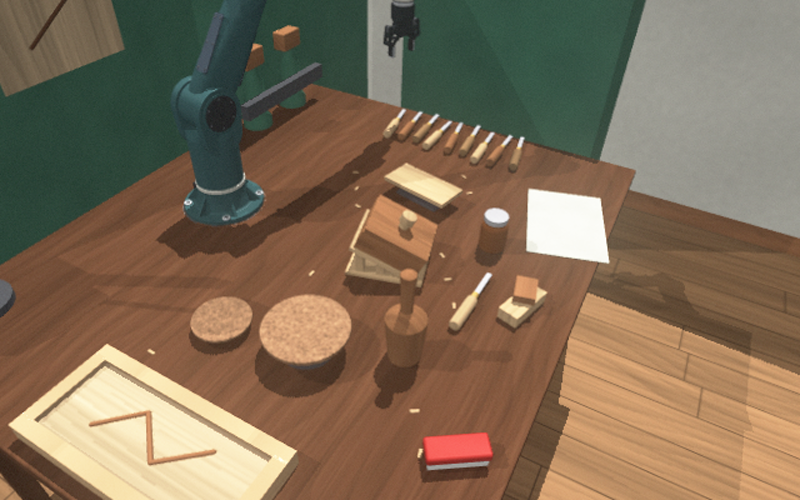

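View pics/top0.png

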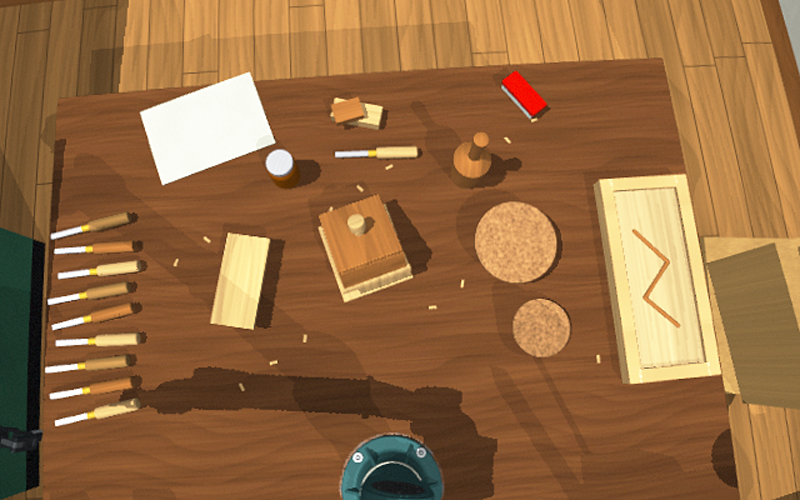

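The large pad is at (515,242) in the top view and the smaller look-alike at (541,328). The pale board is at (240,280); the big tray at (655,278) is a decoy. I'll check these in enlarged crops.

```bash
python3 - <<'E'
import cv2,pickle,numpy as np
im={n:pickle.load(open(n+'.pkl','rb'))['pixels'][:,:,::-1] for n in('scene','top')}
def tile(n,x,y,w,h,s):
    t=cv2.resize(im[n][y:y+h,x:x+w],None,fx=s,fy=s,interpolation=cv2.INTER_CUBIC)
    for i in range(0,w,10): cv2.line(t,(int(i*s),0),(int(i*s),10 if i%50 else 20),(0,0,255),1)
    for i in range(0,h,10): cv2.line(t,(0,int(i*s)),(10 if i%50 else 20,int(i*s)),(0,0,255),1)
    return t
cv2.imwrite('pics/case.png',np.hstack([tile('scene',270,145,80,100,5),tile('top',250,150,80,100,5)]))
cv2.imwrite('pics/pads.png',np.vstack([np.hstack([tile('scene',150,220,133,100,3),tile('top',370,150,133,100,3)]),np.hstack([tile('scene',280,110,133,100,3),tile('top',140,170,133,100,3)])]))
E
```

```text
(no output)
```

View pics/case.png

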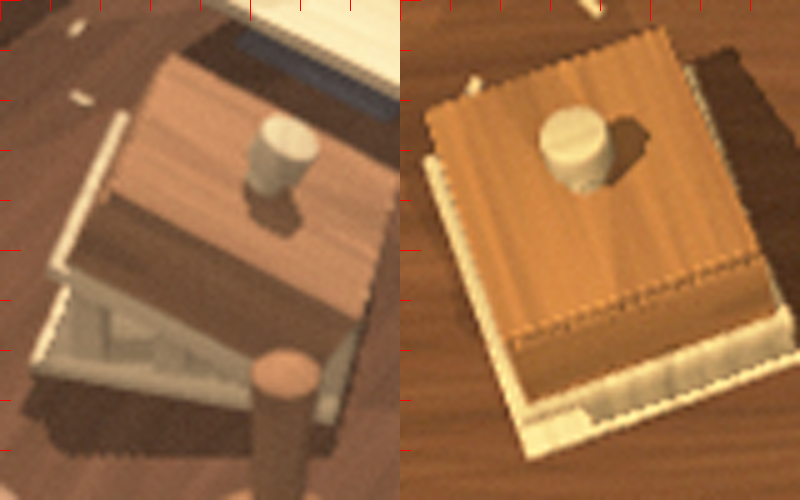

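View pics/pads.png

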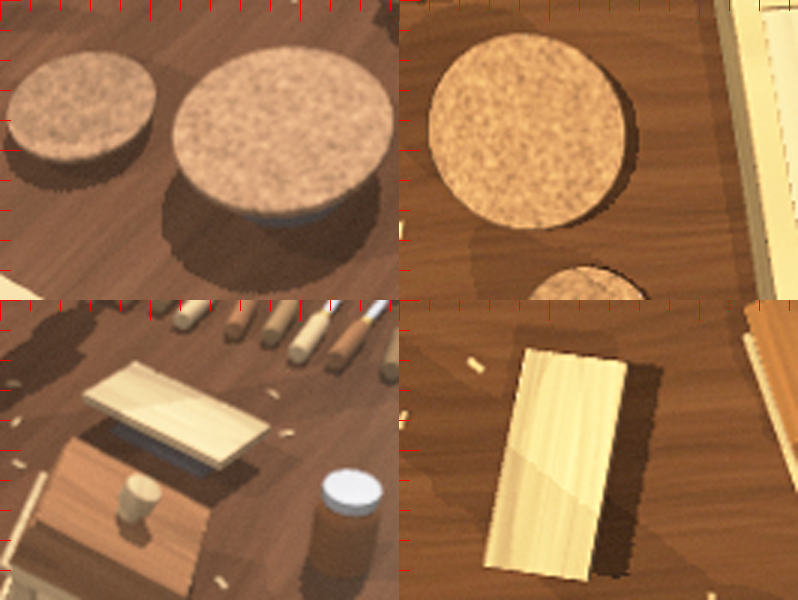

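Case crop: the plate corners and knob are clear in both views. The case's high side faces the robot and the lid slopes away to +x. Pads crop: the large pad is clearly bigger than the small one, and the board is the only pale slab of roughly 210x100. Next I'll triangulate.

```bash
cat > h.py <<'E'
import pickle,numpy as np,cv2
from scipy.optimize import least_squares
from scipy.spatial.transform import Rotation as Ro
C={n:pickle.load(open(''+n+'.pkl','rb')) for n in('scene','top')}
def K(c): return np.array([[c['fx'],0,c['cx']],[0,c['fy'],c['cy']],[0,0,1.]])
def proj(c,X):
    return cv2.projectPoints(np.atleast_2d(X).astype(float),cv2.Rodrigues(np.array(c['R']))[0],np.array(c['t']),K(c),np.array(c['dist']))[0][:,0]
def ray(c,p):
    u=cv2.undistortPoints(np.array([[p]],float),K(c),np.array(c['dist']))[0,0]
    R=np.array(c['R']);return -R.T@c['t'],R.T@np.r_[u,1]
def plane(c,p,z):
    o,d=ray(c,p);return o+d*(z-o[2])/d[2]
def tri(obs):
    A=0;b=0;L=[ray(c,p) for c,p in obs]
    for o,d in L:
        d=d/np.linalg.norm(d);P=np.eye(3)-np.outer(d,d);A=A+P;b=b+P@o
    X=np.linalg.solve(A,b);return X,max(np.linalg.norm(proj(c,X)[0]-p) for c,p in obs)
E
python3 - <<'E'
from h import *
S,T=C['scene'],C['top']
def t(p,s,ox,oy): return (np.array(p,float)+.5)/s-.5+[ox,oy]
cs=[t(p,5,270,145) for p in[(112,190),(355,318),(395,175),(172,55),(290,140)]]
ct=[t((p[0]-400,p[1]),5,250,150) for p in[(757,255),(663,30),(427,115),(515,340),(574,138)]]
for a,b in zip(cs,ct): print('lid',*[np.round(v,4) for v in tri([(S,a),(T,b)])])
# lid frame: corners
L=np.array([[-83,-73,26],[83,-73,26],[83,73,26],[-83,73,26],[0,0,66]])/1e3
def lidpose(v): return Ro.from_euler('zy',[v[3],.42]),v[:3]
def f(v):
    r,o=lidpose(v);X=r.apply(L)+o
    return np.r_[(proj(S,X)-cs).ravel(),(proj(T,X)-ct).ravel()]
s=least_squares(f,[.5,0,.12,.3]);print('lidfit',s.x.round(4),np.abs(s.fun).max())
r,o=lidpose(s.x)
# expected origin: case floor underside mid z=48, plug underside at 55-14=41 along n
n=r.apply([0,0,1]);print('case origin',(o-.041*n).round(4),'expected z .048; n',n)
bs=[t((p[0],p[1]-300),3,280,110) for p in[(135,362),(270,428),(219,465),(83,395)]]
bt=[t((p[0]-400,p[1]-300),3,140,170) for p in[(525,349),(628,362),(588,580),(485,566)]]
# order: scene upper-left etc; match by printing ground positions
print('boardS',[plane(S,p,.055)[:2].round(3) for p in bs]);print('boardT',[plane(T,p,.055)[:2].round(3) for p in bt])
es=[t(p,3,150,220) for p in[(173,130),(393,130),(283,46),(283,212)]]
et=[t((p[0]-400,p[1]),3,370,150) for p in[(430,131),(626,131),(528,33),(528,229)]]
th=np.linspace(0,6.283,400);ci=.095*np.c_[np.cos(th),np.sin(th),0*th]
def ext(c,X): u=proj(c,X);return np.r_[u.min(0),u.max(0)]
def g(v): 
    X=ci+v[:3]; return np.r_[ext(S,X)[:3]-[es[0][0],es[2][1],es[1][0]],ext(T,X)-[et[0][0],et[2][1],et[1][0],et[3][1]]]
s=least_squares(g,[.5,-.3,.055],diff_step=1e-4);print('pad',s.x.round(4),s.fun.round(2))
for n,p,z in[('mallet base',(470,178),0),('mallet top',(481,140),.24),('jar',(280,160),.1),('gouge l',(335,154),.014),('gouge r',(418,152),.014)]:
    print(n,plane(T,np.array(p)*.8,z).round(3))
E
```

```text
lid [ 0.5036 -0.0562  0.136 ] 0.3531
lid [ 0.6483 -0.0173  0.0726] 0.3903
lid [0.6088 0.1203 0.0716] 0.2655
lid [0.4677 0.075  0.1401] 0.7227
lid [0.573  0.0361 0.1395] 0.0228
lidfit [0.5464 0.0317 0.0806 0.2748] 2.725524123261579
case origin [0.5297 0.0317 0.0431] expected z .048; n [0.40776045 0.         0.91308894]
boardS [array([0.393, 0.368]), array([0.597, 0.32 ]), array([0.576, 0.222]), array([0.374, 0.269])]
boardT [array([0.59 , 0.336]), array([0.57 , 0.238]), array([0.366, 0.282]), array([0.386, 0.378])]
pad [ 0.5192 -0.3222  0.0636] [-0.13  0.05  0.32 -0.31  0.12  0.39  0.07]
mallet base [ 0.697 -0.246  0.   ]
mallet top [ 0.699 -0.232  0.24 ]
jar [0.739 0.2   0.1  ]
gouge l [0.777 0.079 0.014]
gouge r [ 0.767 -0.123  0.014]
```

```bash
python3 - <<'E'
from h import *
S,T=C['scene'],C['top']
def t(p,s,ox,oy): return (np.array(p,float)+.5)/s-.5+[ox,oy]
cs=[t(p,5,270,145) for p in[(112,190),(355,318),(395,175),(172,55),(290,140)]]
ct=[t((p[0]-400,p[1]),5,250,150) for p in[(757,255),(663,30),(427,115),(515,340),(574,138)]]
L=np.array([[-83,-73,26],[83,-73,26],[83,73,26],[-83,73,26],[0,0,66]])/1e3
def f(v,fixed=None):
    r=Ro.from_euler('ZY',[v[3],v[4]]);X=r.apply(L)+v[:3]
    return np.r_[(proj(S,X)-cs).ravel(),(proj(T,X)-ct).ravel()]
for free in(1,0):
    g=f if free else (lambda v:f(np.r_[v[:4],.42]))
    s=least_squares(g,[.53,.03,.09,.28,.42]);v=s.x.copy();v[4]=v[4] if free else .42
    n=Ro.from_euler('ZY',v[3:]).apply([0,0,1])
    print('lid',v.round(4),np.abs(s.fun).max().round(2),'case',(v[:3]-.041*n).round(4),'n',n.round(4),'knob head',(v[:3]+.053*n).round(4))
bs=[t((p[0],p[1]-300),3,280,110) for p in[(135,362),(270,428),(219,464),(83,395)]]
bt=[t((p[0]-400,p[1]-300),3,140,170) for p in[(485,566),(525,349),(628,362),(588,580)]]
# match: scene order (.393,.368),(.597,.32),(.576,.222),(.374,.269) ; top (.386,.378),(.59,.336),(.57,.238),(.366,.282)
for a,b in zip(bs,bt): print(*[np.round(q,4) for q in tri([(S,a),(T,b)])])
B=np.array([[-105,50,0],[105,50,0],[105,-50,0],[-105,-50,0]])/1e3
def fb(v):
    X=Ro.from_euler('z',v[3]).apply(B)+v[:3];return np.r_[(proj(S,X)-bs).ravel(),(proj(T,X)-bt).ravel()]
s=least_squares(fb,[.48,.3,.055,-.2]);print('board',s.x.round(4),np.abs(s.fun).max())
E
```

```text
lid [0.5468 0.0279 0.0806 0.2829 0.4249] 2.16 case [0.5306 0.0231 0.0432] n [0.3958 0.1151 0.9111] knob head [0.5678 0.034  0.1289]
lid [0.547  0.0279 0.0805 0.2823 0.42  ] 2.15 case [0.5309 0.0233 0.0431] n [0.3916 0.1136 0.9131] knob head [0.5677 0.0339 0.1289]
[0.3865 0.3808 0.0464] 0.0025
[0.5916 0.3387 0.0429] 0.595
[0.5711 0.2387 0.0445] 0.5251
[0.3665 0.2841 0.0443] 0.2289
board [ 0.479   0.3108  0.0445 -0.2109] 0.6108169705597675
```

```bash
cat > plan.py <<'E'
from h import *
from bench import telemetry, eyes
def pose(s=None):
    s=s or telemetry.get_state();q=np.array(s['tcp_rot']);return np.array(s['position']),Ro.from_quat(q[[1,2,3,0]])
def toolrot(n,y):   # tool z=-n, y near given azimuth vector
    z=-np.array(n)/np.linalg.norm(n);y=np.array(y,float);y-=z*(y@z);y/=np.linalg.norm(y)
    return Ro.from_matrix(np.c_[np.cross(y,z),y,z])
def plan(p1,r1,rows=None,p0=None,r0=None,show=True):
    if p0 is None:p0,r0=pose()
    w=(r0.inv()*r1).as_rotvec()
    N=rows or int(np.ceil(max(np.linalg.norm(p1-p0)/.0245,np.abs(w).max()/.118)))
    N=max(N,1);p,r=p0.copy(),r0;out=[]
    for k in range(1,N+1):
        d=np.round(r.inv().apply(p0+(p1-p0)*k/N-p)/.025,2)
        p=p+r.apply(d*.025)
        v=np.round((r.inv()*(r0*Ro.from_rotvec(w*k/N))).as_rotvec()/.12,2)
        r=r*Ro.from_rotvec(v*.12);out.append(np.r_[d,v]+0.)
    if show:
        for i in range(0,N,8): print('['+','.join('['+','.join('%g'%x for x in o)+']' for o in out[i:i+8])+']')
    return p,r
def snap(name,fn,crop=None,s=1.25):
    c=eyes.capture(name);pickle.dump(c,open(''+fn+'.pkl','wb'));im=c['pixels'][:,:,::-1]
    x,y,w,h=crop or(0,0,640,400)
    cv2.imwrite('pics/'+fn+'.png',cv2.resize(im[y:y+h,x:x+w],None,fx=s,fy=s,interpolation=cv2.INTER_CUBIC));return c
LO=np.array([.547,.0279,.083]);LR=Ro.from_euler('ZY',[.2823,.42]);N_=LR.apply([0,0,1]);Y_=LR.apply([0,1,0])
E
python3 - <<'E'
from plan import *
plan(LO+.15*N_,toolrot(N_,Y_))
E
```

```text
[[-0.72,-0.65,0.01,0.03,0.11,-0.14],[-0.7,-0.66,0.01,0.03,0.1,-0.14],[-0.69,-0.68,0,0.03,0.11,-0.14],[-0.68,-0.68,0,0.03,0.11,-0.15],[-0.67,-0.7,-0.01,0.03,0.1,-0.14],[-0.66,-0.71,-0.02,0.03,0.11,-0.14],[-0.64,-0.72,-0.02,0.03,0.11,-0.14],[-0.64,-0.73,-0.03,0.03,0.1,-0.14]]
[[-0.62,-0.74,-0.04,0.03,0.11,-0.14],[-0.6,-0.75,-0.04,0.03,0.1,-0.14],[-0.6,-0.76,-0.04,0.03,0.11,-0.15],[-0.57,-0.77,-0.05,0.03,0.11,-0.14],[-0.57,-0.79,-0.05,0.03,0.1,-0.14],[-0.55,-0.79,-0.06,0.02,0.11,-0.14],[-0.54,-0.8,-0.06,0.03,0.11,-0.14],[-0.52,-0.81,-0.07,0.03,0.1,-0.14]]
[[-0.51,-0.82,-0.07,0.03,0.11,-0.15],[-0.49,-0.83,-0.07,0.03,0.11,-0.14],[-0.48,-0.83,-0.08,0.03,0.1,-0.14],[-0.46,-0.85,-0.08,0.03,0.11,-0.14],[-0.45,-0.85,-0.08,0.03,0.11,-0.14],[-0.43,-0.86,-0.09,0.03,0.1,-0.14],[-0.42,-0.87,-0.09,0.03,0.11,-0.14],[-0.4,-0.88,-0.09,0.03,0.11,-0.15]]
[[-0.38,-0.88,-0.09,0.03,0.1,-0.14],[-0.37,-0.89,-0.09,0.03,0.11,-0.14],[-0.35,-0.89,-0.09,0.03,0.1,-0.14],[-0.33,-0.9,-0.1,0.03,0.11,-0.14],[-0.32,-0.91,-0.1,0.03,0.11,-0.14],[-0.3,-0.91,-0.09,0.03,0.1,-0.14],[-0.29,-0.92,-0.1,0.03,0.11,-0.15],[-0.26,-0.93,-0.1,0.03,0.11,-0.14]]
```

Request:
{"op": "arm_command", "data": {
  "commands": [
    [-0.72,-0.65,0,0.03,0.11,-0.14],
    [-0.7,-0.66,0,0.03,0.1,-0.14],
    [-0.69,-0.68,0,0.03,0.11,-0.14],
    [-0.68,-0.68,0,0.03,0.11,-0.15],
    [-0.67,-0.7,0,0.03,0.1,-0.14],
    [-0.66,-0.71,-0.02,0.03,0.11,-0.14],
    [-0.64,-0.72,-0.02,0.03,0.11,-0.14],
    [-0.64,-0.73,-0.03,0.03,0.1,-0.14]
  ],
  "jaw": 1,
  "newtons": 40
}}

```text
time: 0.77
position: [0.2963, 0.5341, 0.2282]
tcp_rot: [-0.053, 0.066, 0.996, -0.008]
force: [0.4, 0.2, 0.5]
width: 0.0854
grasp_force: 0.0
```

Request:
{"op": "arm_command", "data": {
  "commands": [
    [-0.62,-0.74,-0.04,0.03,0.11,-0.14],
    [-0.6,-0.75,-0.04,0.03,0.1,-0.14],
    [-0.6,-0.76,-0.04,0.03,0.11,-0.15],
    [-0.57,-0.77,-0.05,0.03,0.11,-0.14],
    [-0.57,-0.79,-0.05,0.03,0.1,-0.14],
    [-0.55,-0.79,-0.06,0.02,0.11,-0.14],
    [-0.54,-0.8,-0.06,0.03,0.11,-0.14],
    [-0.52,-0.81,-0.07,0.03,0.1,-0.14]
  ]
}}

```text
time: 1.43
position: [0.3996, 0.3709, 0.2255]
tcp_rot: [-0.105, -0.002, 0.994, -0.014]
force: [0.7, -0.7, 0.5]
width: 0.0854
grasp_force: 0.0
```

Request:
{"op": "arm_command", "data": {
  "commands": [
    [-0.51,-0.82,-0.07,0.03,0.11,-0.15],
    [-0.49,-0.83,-0.07,0.03,0.11,-0.14],
    [-0.48,-0.83,-0.08,0.03,0.1,-0.14],
    [-0.46,-0.85,-0.08,0.03,0.11,-0.14],
    [-0.45,-0.85,-0.08,0.03,0.11,-0.14],
    [-0.43,-0.86,-0.09,0.03,0.1,-0.14],
    [-0.42,-0.87,-0.09,0.03,0.11,-0.14],
    [-0.4,-0.88,-0.09,0.03,0.11,-0.15]
  ]
}}

```text
time: 2.1
position: [0.503, 0.2077, 0.2228]
tcp_rot: [-0.157, -0.071, 0.985, -0.022]
force: [0.8, 0.8, 0.5]
width: 0.0853
grasp_force: 0.0
```

Request:
{"op": "arm_command", "data": {
  "commands": [
    [-0.38,-0.88,-0.09,0.03,0.1,-0.14],
    [-0.37,-0.89,-0.09,0.03,0.11,-0.14],
    [-0.35,-0.89,-0.09,0.03,0.1,-0.14],
    [-0.33,-0.9,-0.1,0.03,0.11,-0.14],
    [-0.32,-0.91,-0.1,0.03,0.11,-0.14],
    [-0.3,-0.91,-0.09,0.03,0.1,-0.14],
    [-0.29,-0.92,-0.1,0.03,0.11,-0.15],
    [-0.26,-0.93,-0.1,0.03,0.11,-0.14]
  ]
}}

```text
time: 2.77
position: [0.6061, 0.0445, 0.2197]
tcp_rot: [-0.207, -0.138, 0.968, -0.028]
force: [-0.0, -0.6, -0.4]
width: 0.0857
grasp_force: 0.0
```

```bash
python3 - <<'E'
from plan import *
c=snap('wrist','w1');p,r=pose();print(p,r.as_matrix().round(3),telemetry.get_state()['time'])
G=toolrot(N_,Y_);print('goal',LO+.15*N_,G.as_matrix().round(3))
X=np.array([[-83,-73,26],[83,-73,26],[83,73,26],[-83,73,26],[0,0,66]])/1e3
print((proj(c,LR.apply(X)+LO)*1.25).round(1).tolist())
E
```

```text
[0.60917149 0.03810264 0.21925549] [[-0.879 -0.275 -0.39 ]
 [-0.249  0.962 -0.116]
 [ 0.407 -0.004 -0.913]] 2.8167
goal [0.60574303 0.04493819 0.21996334] [[-0.877 -0.279 -0.392]
 [-0.254  0.96  -0.114]
 [ 0.408  0.    -0.913]]
[[291.6, 120.9], [308.1, 341.6], [491.8, 341.8], [508.9, 121.3], [400.1, 256.7]]
```

View pics/w1.png

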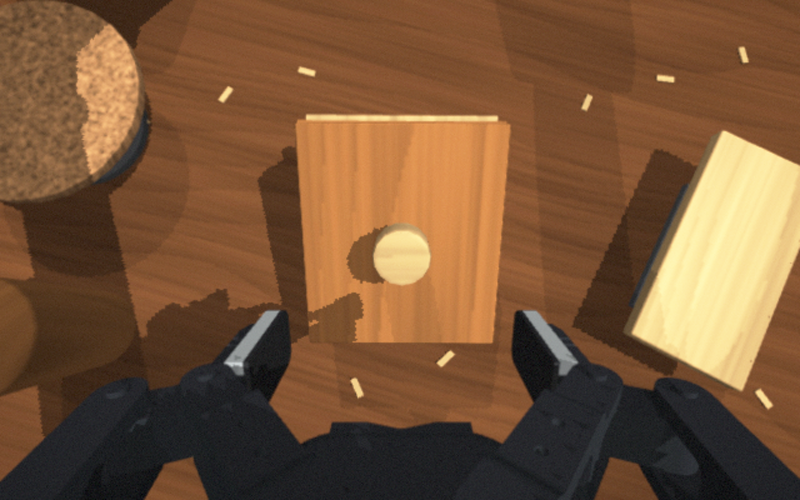

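The wrist view shows the knob at (402,257) and the plate corners at (297,121) (310,343) (493,342) (509,121), all within a few px of the prediction. Next I'll check the knob's height from three views and plan the approach.

```bash
python3 - <<'E'
from plan import *
c=pickle.load(open('w1.pkl','rb'));S,T=C['scene'],C['top']
w=np.array([402,257])/1.25-.1
k=[(S,np.array([327.6,172.6])),(T,np.array([284.4,177.2])),(c,w)]
print(tri(k),tri([k[0],k[2]]),tri([k[1],k[2]]),'pred',LO+.066*N_)
c2=eyes.capture('wrist');print('wrist move px',(proj(c2,LO+.066*N_)-proj(c,LO+.066*N_)))
pickle.dump(c2,open('w2.pkl','wb'))
p,r=pose();print(p,r.as_matrix().round(3))
g=toolrot(N_,Y_)
print('tool-frame err to axis (mm):',((g.inv().apply(LO+.032*N_-p))*1e3).round(1))
E
```

```text
(array([0.57270272, 0.03623146, 0.13949339]), np.float64(0.634274875830508)) (array([0.57248953, 0.03649034, 0.13915502]), np.float64(0.415149892417005)) (array([0.57246094, 0.03620899, 0.14126972]), np.float64(0.287077503617485)) pred [0.57284693 0.0353968  0.14326387]
wrist move px [[ 9.26166167 -1.70799868]]
[0.60777615 0.03986798 0.21934054] [[-0.879 -0.273 -0.391]
 [-0.248  0.962 -0.114]
 [ 0.408 -0.003 -0.913]]
tool-frame err to axis (mm): [  0.7   5.4 117.7]
```

```bash
sed -i 's/^LO=.*;LR/LO=np.array([.5470,.0286,.082]);LR/' plan.py; python3 - <<'E'
from plan import *
G=toolrot(N_,Y_)
p,r=plan(LO+.085*N_,G,8)
plan(LO+.034*N_,G,8,p,r)
E
```

```text
[[0,0.03,0.33,0,0,-0.01],[0,0.03,0.32,0,0,0],[0,0.03,0.33,0,0,-0.01],[0,0.03,0.33,0,0,-0.01],[0,0.03,0.33,0,0,0],[0.01,0.03,0.32,0,0,-0.01],[0,0.03,0.33,0,0,-0.01],[0,0.04,0.33,0,0,0]]
[[0,0,0.25,0,0,0],[0,0,0.26,0,0,0],[0,0,0.25,0,0,0],[0,0,0.26,0,0,0],[0,0,0.25,0,0,0],[0,0,0.26,0,0,0],[0,0,0.25,0,0,0],[0,0,0.26,0,0,0]]
```

Request:
{"op": "arm_command", "data": {
  "commands": [
    [0,0.03,0.33,0,0,0],
    [0,0.03,0.33,0,0,-0.01],
    [0,0.03,0.33,0,0,0],
    [0,0.03,0.33,0,0,-0.01],
    [0,0.03,0.33,0,0,0],
    [0,0.03,0.33,0,0,-0.01],
    [0,0.03,0.33,0,0,0],
    [0,0.04,0.3,0,0,0]
  ]
}}

```text
time: 3.53
position: [0.578, 0.0443, 0.1598]
tcp_rot: [-0.206, -0.14, 0.968, -0.028]
force: [0.5, -0.2, 0.3]
width: 0.0859
grasp_force: 0.0
```

```bash
python3 - <<'E'
from plan import *
eyes.capture('wrist');eyes.capture('wrist');p,r=pose();print(p,LO+.085*N_,r.as_matrix()[:,2],N_)
plan(LO+.034*N_,toolrot(N_,Y_),8)
E
```

```text
[0.57705233 0.04424393 0.15943395] [0.58028772 0.03825497 0.15961256] [-0.39427557 -0.11254067 -0.91207531] [0.39162018 0.11358793 0.91308894]
[[-0.01,-0.03,0.25,0,0,0.01],[0,-0.04,0.25,0,-0.01,0],[-0.01,-0.03,0.25,0.01,0,0.01],[-0.01,-0.03,0.25,0,0,0],[0,-0.04,0.26,0,0,0.01],[-0.01,-0.03,0.25,0,-0.01,0],[-0.01,-0.03,0.25,0,0,0.01],[0,-0.04,0.25,0,0,0]]
```

Request:
{"op": "arm_command", "data": {
  "commands": [
    [-0.02,-0.12,0.1,0,0,0],
    [-0.02,-0.12,0.2,0,0,0],
    [0,-0.03,0.28,0,0,0.02],
    [0,0,0.28,0,0,0],
    [0,0,0.28,0,0,0],
    [0,0,0.28,0,0,0],
    [0,0,0.28,0,0,0],
    [0,0,0.28,0,0,0]
  ]
}}

```text
time: 4.3
position: [0.5615, 0.0325, 0.1143]
tcp_rot: [-0.206, -0.139, 0.968, -0.028]
force: [-0.5, 0.3, -0.6]
width: 0.0852
grasp_force: 0.0
```

Request:
{"op": "arm_command", "data": {
  "commands": [
    [0,0,0,0,0,0],
    [0,0,0,0,0,0]
  ]
}}

```text
time: 4.47
position: [0.5615, 0.0325, 0.1146]
tcp_rot: [-0.207, -0.139, 0.968, -0.028]
force: [-0.2, 0.4, 0.0]
width: 0.0854
grasp_force: 0.0
```

```bash
python3 - <<'E'
from plan import *
c=snap('wrist','w3',(160,100,320,240),2.5);p,r=pose();g=toolrot(N_,Y_)
print(p,(g.inv().apply(LO+.034*N_-p)*1e3).round(1))
E
```

```text
[0.56207537 0.03258975 0.11496792] [0.8 0.4 2.5]
```

View pics/w3.png

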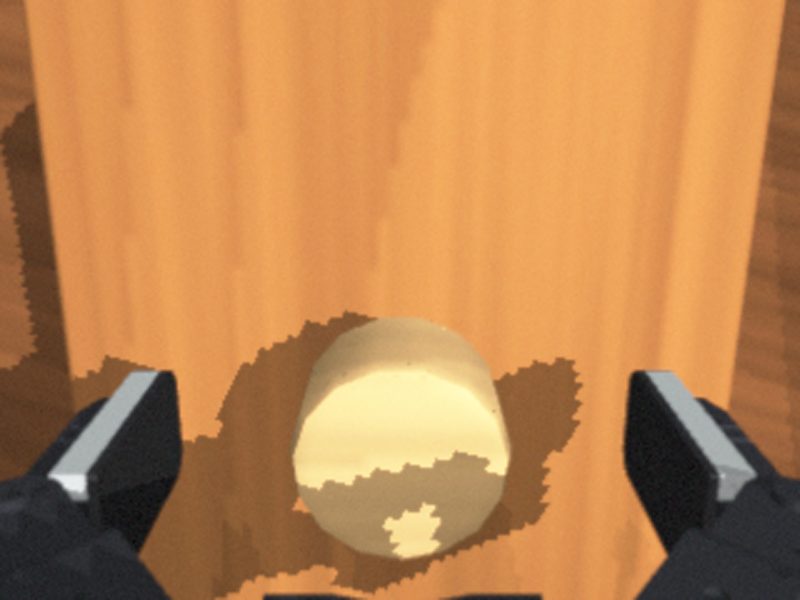

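The knob is centred between the pads (402 against a midpoint of 404). I'll advance 4 mm and close.

Request:
{"op": "arm_command", "data": {
  "commands": [
    [0.02,0,0.08,0,0,0],
    [0,0,0.07,0,0,0]
  ]
}}

```text
time: 4.68
position: [0.5605, 0.032, 0.1121]
tcp_rot: [-0.206, -0.139, 0.968, -0.028]
force: [0.6, 0.4, 0.4]
width: 0.0856
grasp_force: 0.0
```

Request:
{"op": "arm_command", "data": {
  "commands": [
    [0,0,0,0,0,0],
    [0,0,0,0,0,0],
    [0,0,0,0,0,0],
    [0,0,0,0,0,0],
    [0,0,0,0,0,0],
    [0,0,0,0,0,0],
    [0,0,0,0,0,0],
    [0,0,0,0,0,0]
  ],
  "jaw": 0,
  "newtons": 50
}}

```text
time: 5.35
position: [0.5608, 0.0319, 0.112]
tcp_rot: [-0.206, -0.139, 0.968, -0.029]
force: [2.4, -0.1, 0.0]
width: 0.0371
grasp_force: 50.5
```

Request:
{"op": "arm_command", "data": {
  "commands": [
    [0,0,-0.1,0,0,0],
    [0,0,-0.15,0,0,0],
    [0,0,-0.2,0,0,0],
    [0,0,-0.2,0,0,0],
    [0,0,-0.25,0,0,0],
    [0,0,-0.3,0,0,0],
    [0,0,-0.3,0,0,0],
    [0,0,-0.3,0,0,0]
  ]
}}

```text
time: 6.02
position: [0.5782, 0.0371, 0.1538]
tcp_rot: [-0.206, -0.139, 0.968, -0.028]
force: [-0.1, -0.4, -2.8]
width: 0.0366
grasp_force: 50.2
```

```bash
cat >> plan.py <<'E'
PAD=np.array([.519,-.322,.066]);BRD=np.array([.479,.3108,.047]);BY=-.2109
E
python3 - <<'E'
from plan import *
p,r=pose();print(p,telemetry.get_state()['force'])
G=toolrot([0,0,1],[-np.sin(.2823),np.cos(.2823),0])
h=.032+.04  # TCP above plug underside + clearance
q,r2=plan(PAD+[0,0,h+.03],G)
E
```

```text
[0.57817791 0.03713118 0.15381039] [-0.11576907 -0.36370636 -2.77797059]
[[0.4,-0.88,0.13,0,-0.23,0],[0.4,-0.87,0.13,0,-0.24,0],[0.41,-0.88,0.11,0,-0.23,0],[0.41,-0.87,0.1,0,-0.23,0],[0.41,-0.88,0.09,0.01,-0.23,0.01],[0.41,-0.87,0.08,0,-0.24,0],[0.42,-0.88,0.06,0,-0.23,0],[0.42,-0.87,0.06,0,-0.23,0]]
[[0.41,-0.88,0.04,0,-0.23,0],[0.42,-0.87,0.04,0,-0.24,0],[0.42,-0.88,0.02,0,-0.23,0],[0.42,-0.87,0,0,-0.23,0],[0.43,-0.88,0,0,-0.24,0],[0.42,-0.88,-0.01,0,-0.23,0],[0.42,-0.87,-0.03,0.01,-0.23,0.01]]
```

Request:
{"op": "arm_command", "data": {
  "commands": [
    [0.2,0,-0.45,0,0,0],
    [0.4,0,-0.9,0,0,0],
    [0.3,-0.1,-0.6,0,-0.1,0],
    [0,-0.3,0,0,-0.2,0],
    [0,-0.5,0,0,-0.2,0]
  ]
}}

```text
time: 6.43
position: [0.5844, 0.0167, 0.2089]
tcp_rot: [-0.174, -0.141, 0.974, -0.024]
force: [-0.3, -0.3, -2.7]
width: 0.0365
grasp_force: 50.5
```

```bash
python3 - <<'E'
from plan import *
eyes.capture('wrist');eyes.capture('wrist');p,r=pose();print(p,telemetry.get_state()['force'],telemetry.get_state()['width'])
G=toolrot([0,0,1],[-np.sin(.2823),np.cos(.2823),0])
plan(PAD+[0,0,.032+.06],G,16)
E
```

```text
[0.58346156 0.01145771 0.20848375] [ 0.47596493 -1.24328509 -2.92066333] 0.03677841137950953
[[0.32,-0.76,0.25,0,-0.19,0],[0.32,-0.75,0.25,0,-0.18,0],[0.33,-0.76,0.24,0,-0.19,0],[0.33,-0.76,0.23,0,-0.19,-0.01],[0.34,-0.75,0.23,0,-0.18,0],[0.34,-0.76,0.21,0,-0.19,0],[0.35,-0.75,0.21,0,-0.18,0],[0.35,-0.76,0.21,0,-0.19,0]]
[[0.36,-0.76,0.19,0,-0.19,0],[0.36,-0.75,0.18,0,-0.18,0],[0.37,-0.76,0.18,0,-0.19,0],[0.37,-0.75,0.17,-0.01,-0.19,-0.01],[0.37,-0.76,0.16,0,-0.18,0],[0.38,-0.76,0.15,0,-0.19,0],[0.38,-0.75,0.15,0,-0.19,0],[0.38,-0.76,0.13,0,-0.18,0]]
```

Request:
{"op": "arm_command", "data": {
  "commands": [
    [0.32,-0.76,0.15,0,-0.19,0],
    [0.32,-0.75,0.15,0,-0.18,0],
    [0.33,-0.76,0.15,0,-0.19,0],
    [0.33,-0.76,0.15,0,-0.19,0],
    [0.34,-0.75,0.15,0,-0.18,0],
    [0.34,-0.76,0.2,0,-0.19,0],
    [0.35,-0.75,0.2,0,-0.18,0],
    [0.35,-0.76,0.2,0,-0.19,0]
  ]
}}

```text
time: 7.2
position: [0.5547, -0.1508, 0.1925]
tcp_rot: [-0.089, -0.141, 0.986, -0.011]
force: [1.5, 1.1, -3.2]
width: 0.0368
grasp_force: 50.6
```

Request:
{"op": "arm_command", "data": {
  "commands": [
    [0.36,-0.76,0.2,0,-0.19,0],
    [0.36,-0.75,0.2,0,-0.18,0],
    [0.37,-0.76,0.2,0,-0.19,0],
    [0.37,-0.75,0.2,0,-0.19,0],
    [0.37,-0.76,0.15,0,-0.18,0],
    [0.38,-0.76,0.15,0,-0.19,0],
    [0.38,-0.75,0.15,0,-0.19,0],
    [0.38,-0.6,0.13,0,-0.18,0]
  ]
}}

```text
time: 7.87
position: [0.5214, -0.3147, 0.1653]
tcp_rot: [-0.001, -0.141, 0.99, 0.001]
force: [0.2, -0.4, -1.8]
width: 0.0369
grasp_force: 50.6
```

```bash
python3 - <<'E'
from plan import *
eyes.capture('wrist');eyes.capture('wrist');eyes.capture('wrist')
for n in('scene','top'): C[n]=snap(n,n+'2')
a=C['scene']['pixels'][180:330,140:300,::-1];b=C['top']['pixels'][140:290,350:510,::-1]
cv2.imwrite('pics/lidpad.png',cv2.resize(np.hstack([a,b]),None,fx=2.5,fy=2.5,interpolation=cv2.INTER_CUBIC))
p,r=pose();print(p,telemetry.get_state()['force'],r.as_matrix().round(3))
G=toolrot([0,0,1],[-np.sin(.2823),np.cos(.2823),0])
plan(PAD+[0,0,.032+.02],G,8)
E
```

```text
[ 0.52213346 -0.31244479  0.16524582] [ 0.66868043  0.16128179 -2.07607869] [[-0.96  -0.28  -0.003]
 [-0.28   0.96   0.003]
 [ 0.002  0.004 -1.   ]]
[[0.03,-0.04,0.24,0,0,0],[0.03,-0.04,0.23,0.01,0,0],[0.02,-0.05,0.24,0,-0.01,0.01],[0.03,-0.04,0.23,0.01,0,0],[0.03,-0.04,0.24,0,0,0],[0.03,-0.04,0.24,0,0,0],[0.03,-0.04,0.23,0.01,0,0],[0.02,-0.05,0.24,0,-0.01,0.01]]
```

View pics/lidpad.png

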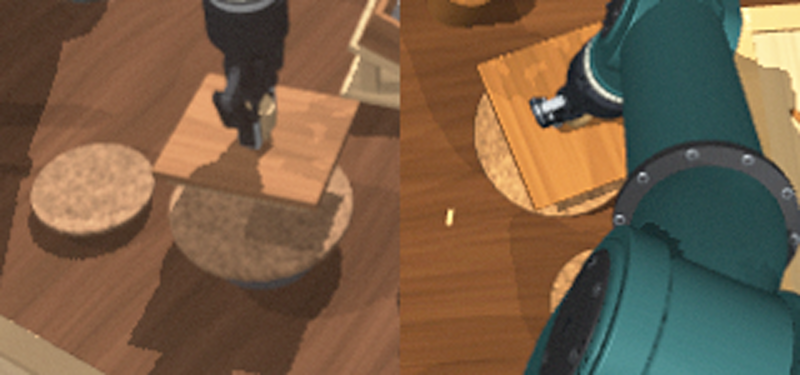

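The lid hangs level over the large pad, with corners in the left tile at about (208,75) (360,100) (325,204) (155,170). I'll check levelness numerically while centring.

Request:
{"op": "arm_command", "data": {
  "commands": [
    [0.05,-0.08,0.28,0,0,0],
    [0.05,-0.07,0.28,0.01,0,0],
    [0.04,-0.07,0.28,0.01,0,0],
    [0.04,-0.06,0.28,0.01,0,0],
    [0.04,-0.06,0.28,0,0,0],
    [0,0,0.28,0,0,0],
    [0,0,0.28,0,0,0],
    [0,0,0.2,0,0,0]
  ]
}}

```text
time: 8.78
position: [0.5187, -0.3231, 0.11]
tcp_rot: [-0.001, -0.141, 0.99, -0.0]
force: [-0.1, 0.4, -2.8]
width: 0.0368
grasp_force: 50.6
```

```bash
python3 - <<'E'
from plan import *
S=pickle.load(open('scene2.pkl','rb'))
P=[plane(S,(np.array(q)+.5)/2.5-.5+[140,180],.159) for q in[(208,75),(360,100),(325,204),(155,170)]]
print(np.round(P,4).tolist(),[round(np.linalg.norm(P[i]-P[i-1]),4) for i in range(4)],np.mean(P,0))
eyes.capture('wrist');eyes.capture('wrist');eyes.capture('wrist');s=telemetry.get_state();print(s['position'],s['force'],s['torque'],pose()[1].as_matrix()[:,2])
E
```

```text
[[0.4231, -0.2713, 0.159], [0.5803, -0.2238, 0.159], [0.6269, -0.361, 0.159], [0.4636, -0.4061, 0.159]] [np.float64(0.1408), np.float64(0.1642), np.float64(0.1449), np.float64(0.1694)] [ 0.52350658 -0.31555693  0.159     ]
[ 0.51871853 -0.32310086  0.11056987] [-0.46277764  0.40944543 -2.77798178] [ 0.01195964  0.00394963 -0.02202379] [-0.00231327 -0.00124605 -0.99999655]
```

Request:
{"op": "arm_command", "data": {
  "commands": [
    [0,0,0.04,0,0,0],
    [0,0,0.04,0,0,0],
    [0,0,0.04,0,0,0],
    [0,0,0.04,0,0,0],
    [0,0,0.04,0,0,0],
    [0,0,0.04,0,0,0],
    [0,0,0.04,0,0,0],
    [0,0,0,0,0,0]
  ]
}}

```text
time: 9.6
position: [0.5188, -0.3233, 0.1039]
tcp_rot: [-0.001, -0.141, 0.99, -0.001]
force: [0.6, 0.6, -3.3]
width: 0.0368
grasp_force: 50.6
```

Request:
{"op": "arm_command", "data": {
  "commands": [
    [0,0,0.02,0,0,0],
    [0,0,0.02,0,0,0],
    [0,0,0.02,0,0,0],
    [0,0,0.02,0,0,0],
    [0,0,0.02,0,0,0],
    [0,0,0,0,0,0]
  ]
}}

```text
time: 10.1
position: [0.5189, -0.3234, 0.1016]
tcp_rot: [-0.001, -0.141, 0.99, -0.001]
force: [-0.3, 0.5, -3.3]
width: 0.0367
grasp_force: 50.6
```

Request:
{"op": "arm_command", "data": {
  "commands": [
    [0,0,0.02,0,0,0],
    [0,0,0.02,0,0,0],
    [0,0,0.02,0,0,0],
    [0,0,0.02,0,0,0],
    [0,0,0,0,0,0]
  ]
}}

```text
time: 10.52
position: [0.5189, -0.3234, 0.0996]
tcp_rot: [-0.001, -0.141, 0.99, -0.001]
force: [-0.8, -0.6, -2.7]
width: 0.0368
grasp_force: 50.6
```

Request:
{"op": "arm_command", "data": {
  "commands": [
    [0,0,0.02,0,0,0],
    [0,0,0.02,0,0,0],
    [0,0,0,0,0,0]
  ]
}}

```text
time: 10.77
position: [0.5189, -0.3234, 0.0986]
tcp_rot: [-0.001, -0.141, 0.99, -0.001]
force: [0.8, -0.4, -4.0]
width: 0.0366
grasp_force: 50.6
```

Request:
{"op": "arm_command", "data": {
  "commands": [
    [0,0,0.02,0,0,0],
    [0,0,0.02,0,0,0],
    [0,0,0,0,0,0]
  ]
}}

```text
time: 11.02
position: [0.5189, -0.3234, 0.0976]
tcp_rot: [-0.001, -0.141, 0.99, -0.001]
force: [-0.3, -0.1, -3.5]
width: 0.0372
grasp_force: 50.6
```

Request:
{"op": "arm_command", "data": {
  "commands": [
    [0,0,0.02,0,0,0],
    [0,0,0.02,0,0,0],
    [0,0,0,0,0,0]
  ]
}}

```text
time: 11.27
position: [0.5189, -0.3234, 0.0966]
tcp_rot: [-0.001, -0.141, 0.99, -0.001]
force: [1.2, 0.2, -3.3]
width: 0.0369
grasp_force: 50.6
```

Request:
{"op": "arm_command", "data": {
  "commands": [
    [0,0,0.02,0,0,0],
    [0,0,0.02,0,0,0],
    [0,0,0,0,0,0]
  ]
}}

```text
time: 11.52
position: [0.5189, -0.3234, 0.0962]
tcp_rot: [-0.001, -0.141, 0.99, -0.001]
force: [-1.2, 0.9, 1.7]
width: 0.0368
grasp_force: 51.3
```

Contact was felt at about 5 N, so the lid is seated. I'll release.

Request:
{"op": "arm_command", "data": {
  "commands": [
    [0,0,-0.01,0,0,0],
    [0,0,0,0,0,0],
    [0,0,0,0,0,0]
  ]
}}

```text
time: 11.77
position: [0.5189, -0.3234, 0.0962]
tcp_rot: [-0.001, -0.141, 0.99, -0.001]
force: [-1.4, 0.9, 2.6]
width: 0.0371
grasp_force: 51.1
```

Request:
{"op": "arm_command", "data": {
  "commands": [
    [0,0,0,0,0,0],
    [0,0,0,0,0,0],
    [0,0,0,0,0,0],
    [0,0,0,0,0,0],
    [0,0,0,0,0,0],
    [0,0,0,0,0,0],
    [0,0,0,0,0,0]
  ],
  "jaw": 1
}}

```text
time: 12.35
position: [0.519, -0.3234, 0.0959]
tcp_rot: [-0.001, -0.141, 0.99, -0.001]
force: [0.6, 0.1, 0.2]
width: 0.0855
grasp_force: 0.0
```

Request:
{"op": "arm_command", "data": {
  "commands": [
    [0,0,-0.1,0,0,0],
    [0,0,-0.3,0,0,0],
    [0,0,-0.6,0,0,0],
    [0,0,-0.8,0,0,0],
    [0,0,-0.9,0,0,0],
    [0,0,-0.9,0,0,0],
    [0,0,-0.5,0,0,0],
    [0,0,-0.2,0,0,0]
  ]
}}

```text
time: 13.02
position: [0.5205, -0.3241, 0.2067]
tcp_rot: [0.001, -0.141, 0.99, -0.002]
force: [-0.5, -0.2, -0.4]
width: 0.0855
grasp_force: 0.0
```

```bash
python3 - <<'E'
from plan import *
p,r=pose();print(p,r.as_matrix().round(3))
G=toolrot(N_,Y_)
ST=LO-.041*N_+.008*N_ # stone underside height plane origin approx
print('floor pt',ST)
plan(ST+.16*N_,G,24)
E
```

```text
[ 0.52046918 -0.32406256  0.20666966] [[-0.96  -0.28   0.003]
 [-0.28   0.96  -0.004]
 [-0.002 -0.005 -1.   ]]
floor pt [0.53407653 0.0248516  0.05186806]
[[-0.29,0.55,0.01,0,0.15,0],[-0.3,0.55,0.01,0,0.14,0],[-0.29,0.56,0,-0.01,0.15,0],[-0.29,0.55,0,0,0.15,0],[-0.3,0.55,-0.01,0,0.14,0],[-0.29,0.55,-0.01,0,0.15,0],[-0.29,0.55,-0.02,0,0.15,0],[-0.3,0.55,-0.02,0,0.14,0]]
[[-0.29,0.56,-0.03,-0.01,0.15,0],[-0.29,0.55,-0.03,0,0.14,0],[-0.29,0.55,-0.04,0,0.15,0],[-0.29,0.55,-0.04,0,0.15,0],[-0.29,0.55,-0.05,0,0.14,0],[-0.29,0.56,-0.06,-0.01,0.15,0],[-0.29,0.55,-0.05,0,0.15,0],[-0.28,0.55,-0.07,0,0.14,0]]
[[-0.29,0.55,-0.06,0,0.15,0],[-0.28,0.55,-0.08,0,0.15,0],[-0.28,0.56,-0.07,-0.01,0.14,0],[-0.29,0.55,-0.09,0,0.15,0],[-0.28,0.55,-0.08,0,0.15,0],[-0.27,0.55,-0.09,0,0.14,0],[-0.28,0.55,-0.1,0,0.15,0],[-0.28,0.56,-0.1,0,0.15,0]]
```

Request:
{"op": "arm_command", "data": {
  "commands": [
    [-0.29,0.55,0,0,0.15,0],
    [-0.3,0.55,0,0,0.14,0],
    [-0.29,0.56,0,-0.01,0.15,0],
    [-0.29,0.55,0,0,0.15,0],
    [-0.3,0.55,-0.01,0,0.14,0],
    [-0.29,0.55,-0.01,0,0.15,0],
    [-0.29,0.55,-0.02,0,0.15,0],
    [-0.3,0.55,-0.02,0,0.14,0]
  ]
}}

```text
time: 13.68
position: [0.5443, -0.2, 0.2008]
tcp_rot: [-0.071, -0.141, 0.987, -0.01]
force: [-0.6, 0.0, -0.1]
width: 0.0854
grasp_force: 0.0
```

Request:
{"op": "arm_command", "data": {
  "commands": [
    [-0.29,0.56,-0.03,-0.01,0.15,0],
    [-0.29,0.55,-0.03,0,0.14,0],
    [-0.29,0.55,-0.04,0,0.15,0],
    [-0.29,0.55,-0.04,0,0.15,0],
    [-0.29,0.55,-0.05,0,0.14,0],
    [-0.29,0.56,-0.06,-0.01,0.15,0],
    [-0.29,0.55,-0.05,0,0.15,0],
    [-0.28,0.55,-0.07,0,0.14,0]
  ]
}}

```text
time: 14.35
position: [0.5696, -0.0776, 0.1982]
tcp_rot: [-0.14, -0.14, 0.98, -0.019]
force: [0.4, 1.1, -0.0]
width: 0.0854
grasp_force: 0.0
```

Request:
{"op": "arm_command", "data": {
  "commands": [
    [-0.29,0.55,-0.06,0,0.15,0],
    [-0.28,0.55,-0.08,0,0.15,0],
    [-0.28,0.56,-0.07,-0.01,0.14,0],
    [-0.29,0.55,-0.09,0,0.15,0],
    [-0.28,0.55,-0.08,0,0.15,0],
    [-0.27,0.55,-0.09,0,0.14,0],
    [-0.28,0.55,-0.1,0,0.15,0],
    [-0.28,0.4,-0.1,0,0.15,0]
  ]
}}

```text
time: 15.02
position: [0.5964, 0.0427, 0.1955]
tcp_rot: [-0.21, -0.139, 0.967, -0.028]
force: [0.0, 0.6, 0.6]
width: 0.0853
grasp_force: 0.0
```

Request:
{"op": "arm_command", "data": {
  "commands": [
    [0,0,0,0,0,0],
    [0,0,0,0,0,0],
    [0,0,0,0,0,0]
  ]
}}

```text
time: 15.27
position: [0.5961, 0.0391, 0.1956]
tcp_rot: [-0.209, -0.138, 0.968, -0.029]
force: [-0.2, 0.6, 0.8]
width: 0.0856
grasp_force: 0.0
```

```bash
python3 - <<'E'
from plan import *
c=snap('wrist','w5',(180,50,320,240),2.5)
snap('top','top5');snap('scene','scene5')
p,r=pose();print(p,r.as_matrix().round(3))
FL=LO-.033*N_;X=np.array([[-60,-22.5,25],[60,-22.5,25],[60,22.5,25],[-60,22.5,25]])/1e3
print(((proj(c,LR.apply(X)+FL)-[180,50]+.5)*2.5-.5).round(1).tolist())
print('tool err to floor pt',(r.inv().apply(FL-p)*1e3).round(1))
E
```

```text
[0.5960408  0.03857699 0.19590588] [[-0.875 -0.277 -0.396]
 [-0.253  0.961 -0.112]
 [ 0.412  0.002 -0.911]]
[[296.2, 192.1], [302.2, 500.7], [414.7, 500.6], [422.5, 192.1]]
tool err to floor pt [ -1.6   3.7 157.3]
```

View pics/w5.png

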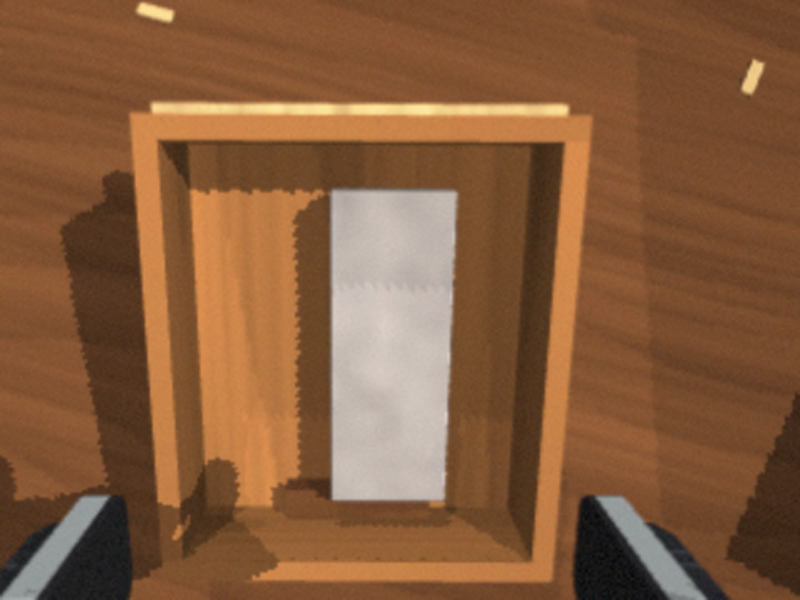

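The wrist view shows the stone's corners at (330,189) (332,500) (445,500) (457,190). It lies parallel to the case but about 12 mm towards +y. A fully open jaw (±57 mm) would hit the wall, so I'll narrow it to about 62 mm.

```bash
python3 - <<'E'
from plan import *
c=pickle.load(open('w5.pkl','rb'))
ob=[(np.array(q)+.5)/2.5-.5+[180,50] for q in[(330,189),(332,500),(445,500),(457,190)]]
X=np.array([[-60,-22.5,25],[60,-22.5,25],[60,22.5,25],[-60,22.5,25]])/1e3;FL=LO-.033*N_
f=lambda v:(proj(c,(LR*Ro.from_euler('z',v[3])).apply(X+0)+FL+LR.apply(v[:3]))-ob).ravel()
s=least_squares(f,[0,.012,0,0]);print('stone in floor frame',s.x.round(4),np.abs(s.fun).max())
Q=FL+LR.apply([s.x[0],s.x[1],0])
G=toolrot(N_,Y_)
p,r=plan(Q+.065*N_,G,8)
plan(Q+.006*N_,G,8,p,r);np.save('Q.npy',Q);print(Q)
E
```

```text
stone in floor frame [-0.0009  0.012   0.0014 -0.0014] 0.1603431415935006
[[0,0.08,0.46,0,0,0],[0,0.08,0.46,0.01,-0.01,0],[-0.01,0.08,0.47,0,0,0],[0,0.08,0.46,0,-0.01,0],[0,0.08,0.46,0,0,0],[0,0.08,0.46,0.01,-0.01,0],[0,0.08,0.46,0,0,0],[0,0.08,0.46,0,-0.01,0]]
[[0,0,0.3,0,0,0],[0,0,0.29,0,0,0],[0,0,0.3,0,0,0],[0,0,0.29,0,0,0],[0,0,0.3,0,0,0],[0,0,0.29,0,0,0],[0,0,0.3,0,0,0],[0,0,0.29,0,0,0]]
[0.52990162 0.03614563 0.05225369]
```

Request:
{"op": "arm_command", "data": {
  "commands": [
    [0,0.08,0.46,0,0,0],
    [0,0.08,0.46,0.01,-0.01,0],
    [0,0.08,0.46,0,0,0],
    [0,0.08,0.46,0,-0.01,0],
    [0,0.08,0.46,0,0,0],
    [0,0.08,0.46,0.01,-0.01,0],
    [0,0.08,0.46,0,0,0],
    [0,0.08,0.4,0,-0.01,0]
  ],
  "jaw": 0.73
}}

```text
time: 16.08
position: [0.5552, 0.0452, 0.1119]
tcp_rot: [-0.207, -0.138, 0.968, -0.029]
force: [-0.2, 0.5, -0.5]
width: 0.0627
grasp_force: 0.0
```

Request:
{"op": "arm_command", "data": {
  "commands": [
    [0,0,0,0,0,0],
    [0,0,0,0,0,0],
    [0,0,0,0,0,0]
  ]
}}

```text
time: 16.33
position: [0.5568, 0.0453, 0.1133]
tcp_rot: [-0.206, -0.138, 0.968, -0.029]
force: [1.0, -1.4, -0.0]
width: 0.0626
grasp_force: 0.0
```

```bash
python3 - <<'E'
from plan import *
c=snap('wrist','w6',(160,80,320,240),2.5);Q=np.load('Q.npy');p,r=pose();s=telemetry.get_state();print(s['width'],s['time'])
print('err to Q+6mm',(r.inv().apply(Q+.006*N_-p)*1e3).round(1))
plan(Q+.006*N_,toolrot(N_,Y_),8)
E
```

```text
0.06227561222114914 16.3833
err to Q+6mm [ 1.3 -1.2 61.7]
[[0.01,-0.01,0.31,0,0,0],[0,0,0.31,0,0,0],[0.01,-0.01,0.31,0,0.01,0],[0.01,0,0.3,0,0,0.01],[0,-0.01,0.31,0,0,0],[0.01,-0.01,0.31,0,0,0],[0.01,0,0.31,0,0.01,0],[0,-0.01,0.31,0,0,0]]
```

View pics/w6.png

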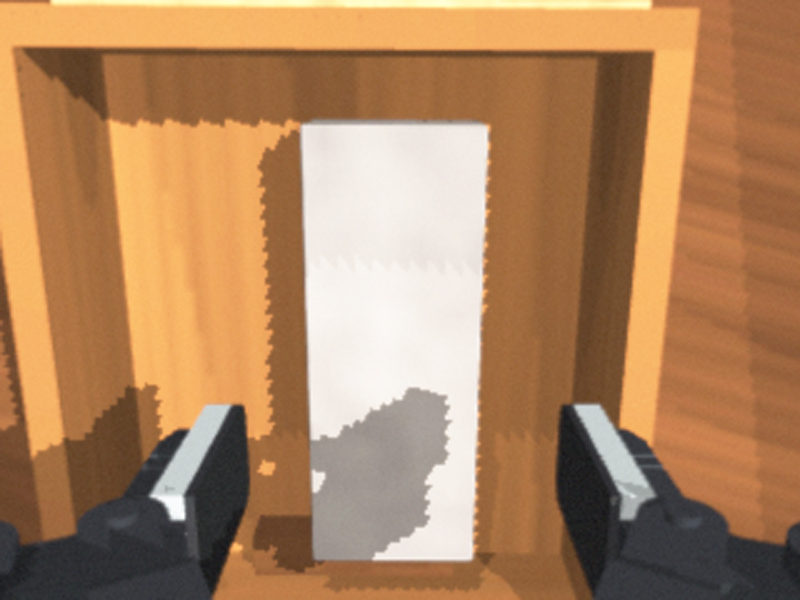

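The stone lies between the fingers (centre 393, finger midpoint 401), so I'll shift about 1.6 mm towards -y and go down.

Request:
{"op": "arm_command", "data": {
  "commands": [
    [0.02,-0.03,0.25,0,0,0],
    [0.01,-0.03,0.31,0,0,0],
    [0.01,0,0.31,0,0.01,0],
    [0.01,0,0.31,0,0,0.01],
    [0,0,0.31,0,0,0],
    [0,0,0.31,0,0,0],
    [0,0,0.31,0,0.01,0],
    [0,0,0.2,0,0,0]
  ]
}}

```text
time: 17.05
position: [0.532, 0.0368, 0.0598]
tcp_rot: [-0.208, -0.138, 0.968, -0.029]
force: [-0.0, -0.2, 0.0]
width: 0.0624
grasp_force: 0.0
```

Request:
{"op": "arm_command", "data": {
  "commands": [
    [0,0,0.1,0,0,0],
    [0,0,0,0,0,0]
  ]
}}

```text
time: 17.22
position: [0.5313, 0.0366, 0.058]
tcp_rot: [-0.208, -0.138, 0.968, -0.029]
force: [0.5, -0.1, -0.0]
width: 0.0622
grasp_force: 0.0
```

```bash
python3 - <<'E'
from plan import *
Q=np.load('Q.npy');p,r=pose();print('err to Q+6mm',(r.inv().apply(Q+.006*N_-p)*1e3).round(1))
E
```

```text
err to Q+6mm [-1.  -0.1 -0.1]
```

Close on the stone.

Request:
{"op": "arm_command", "data": {
  "commands": [
    [0,0,0,0,0,0],
    [0,0,0,0,0,0],
    [0,0,0,0,0,0],
    [0,0,0,0,0,0],
    [0,0,0,0,0,0],
    [0,0,0,0,0,0]
  ],
  "jaw": 0,
  "newtons": 60
}}

```text
time: 17.72
position: [0.5332, 0.037, 0.0589]
tcp_rot: [-0.206, -0.138, 0.968, -0.029]
force: [2.5, 0.9, 1.2]
width: 0.0441
grasp_force: 63.8
```

Request:
{"op": "arm_command", "data": {
  "commands": [
    [0,0,-0.1,0,0,0],
    [0,0,-0.15,0,0,0],
    [0,0,-0.25,0,0,0],
    [0,0,-0.35,0,0,0],
    [0,0,-0.45,0,0,0],
    [0,0,-0.5,0,0,0],
    [0,0,-0.5,0,0,0],
    [0,0,-0.5,0,0,0]
  ]
}}

```text
time: 18.38
position: [0.5602, 0.0449, 0.124]
tcp_rot: [-0.207, -0.138, 0.968, -0.029]
force: [0.4, -0.0, -2.9]
width: 0.044
grasp_force: 63.4
```

Request:
{"op": "arm_command", "data": {
  "commands": [
    [0.2,0,-0.6,0,0,0],
    [0.3,0,-0.6,0,0,0],
    [0.3,0,-0.6,0,0,0],
    [0.3,0,-0.6,0,0,0],
    [0.2,0,-0.4,0,0,0],
    [0,0,0,0,0,0]
  ]
}}

```text
time: 18.88
position: [0.5603, 0.0446, 0.2026]
tcp_rot: [-0.205, -0.138, 0.969, -0.029]
force: [-0.1, 0.9, -2.8]
width: 0.0434
grasp_force: 63.4
```

```bash
python3 - <<'E'
from plan import *
print(telemetry.get_state()['force'],telemetry.get_state()['width'])
G=toolrot([0,0,1],[-np.sin(BY),np.cos(BY),0])
p,r=pose();print(p)
plan(BRD+[0,0,.006+.07],G,16)
E
```

```text
[-0.05239598  0.90814774 -2.82706827] 0.04342213337586016
[0.56025751 0.04457665 0.20263103]
[[-0.07,0.7,0.19,-0.05,-0.21,0.25],[-0.05,0.69,0.19,-0.06,-0.21,0.26],[-0.02,0.7,0.19,-0.05,-0.22,0.25],[0.01,0.69,0.21,-0.05,-0.21,0.25],[0.03,0.7,0.2,-0.06,-0.21,0.26],[0.06,0.69,0.21,-0.05,-0.21,0.25],[0.09,0.68,0.21,-0.06,-0.22,0.25],[0.11,0.69,0.22,-0.05,-0.21,0.26]]
[[0.14,0.67,0.21,-0.05,-0.21,0.25],[0.16,0.68,0.22,-0.06,-0.21,0.25],[0.19,0.66,0.21,-0.05,-0.22,0.26],[0.21,0.66,0.22,-0.05,-0.21,0.25],[0.24,0.65,0.21,-0.06,-0.21,0.25],[0.27,0.64,0.21,-0.05,-0.21,0.26],[0.29,0.63,0.21,-0.05,-0.22,0.25],[0.31,0.62,0.2,-0.06,-0.21,0.25]]
```

Request:
{"op": "arm_command", "data": {
  "commands": [
    [-0.07,0.7,0,-0.05,-0.21,0.25],
    [-0.05,0.69,0.05,-0.06,-0.21,0.26],
    [-0.02,0.7,0.1,-0.05,-0.22,0.25],
    [0,0.69,0.2,-0.05,-0.21,0.25],
    [0.03,0.7,0.2,-0.06,-0.21,0.26],
    [0.06,0.69,0.2,-0.05,-0.21,0.25],
    [0.09,0.68,0.2,-0.06,-0.22,0.25],
    [0.11,0.69,0.2,-0.05,-0.21,0.26]
  ]
}}

```text
time: 19.55
position: [0.5213, 0.179, 0.1699]
tcp_rot: [-0.106, -0.015, 0.994, -0.015]
force: [-1.3, 0.7, -2.7]
width: 0.044
grasp_force: 63.4
```

Request:
{"op": "arm_command", "data": {
  "commands": [
    [0.14,0.67,0.2,-0.05,-0.21,0.25],
    [0.16,0.68,0.2,-0.06,-0.21,0.25],
    [0.19,0.66,0.2,-0.05,-0.22,0.26],
    [0.21,0.66,0.2,-0.05,-0.21,0.25],
    [0.24,0.65,0.2,-0.06,-0.21,0.25],
    [0.27,0.64,0.2,-0.05,-0.21,0.26],
    [0.29,0.63,0.2,-0.05,-0.22,0.25],
    [0.31,0.5,0.2,-0.06,-0.21,0.25]
  ]
}}

```text
time: 20.22
position: [0.4804, 0.3101, 0.1325]
tcp_rot: [-0.003, 0.105, 0.994, -0.001]
force: [-0.3, 1.0, -1.4]
width: 0.0438
grasp_force: 63.4
```

Request:
{"op": "arm_command", "data": {
  "commands": [
    [0,0,0,0,0,0],
    [0,0,0,0,0,0],
    [0,0,0,0,0,0]
  ]
}}

```text
time: 20.47
position: [0.4813, 0.3081, 0.133]
tcp_rot: [-0.003, 0.105, 0.994, -0.001]
force: [0.7, -1.1, -2.4]
width: 0.0437
grasp_force: 63.3
```

```bash
python3 - <<'E'
from plan import *
w=snap('wrist','w7');s=snap('scene','scene7');t=snap('top','top7')
f=lambda c,x,y,k:cv2.resize(c['pixels'][y:y+int(300/k),x:x+int(400/k),::-1],(400,300),interpolation=cv2.INTER_CUBIC)
cv2.imwrite('pics/st.png',np.vstack([np.hstack([f(w,120,100,1),f(w,120,100,1)])*0+np.hstack([f(s,280,110,3),f(t,140,170,3)]),cv2.resize(w['pixels'][100:400,:,::-1],(800,300))[:, :]]))
p,r=pose();print(p,r.as_matrix().round(3),telemetry.get_state()['force'])
G=toolrot([0,0,1],[-np.sin(BY),np.cos(BY),0]);print('err',(r.inv().apply(BRD+[0,0,.006]-p)*1e3).round(1),(r.inv()*G).as_rotvec().round(4))
for c in('w',):
  B=np.array([[-105,50,0],[105,50,0],[105,-50,0],[-105,-50,0]])/1e3
  print('board px in wrist',proj(w,Ro.from_euler('z',BY).apply(B)+BRD).round(1).tolist())
X=np.array([[-60,-22.5,19],[60,-22.5,19],[60,22.5,19],[-60,22.5,19]])/1e3*[1,1,-1]
print('stone top px',proj(w,r.apply(np.array([[a,b,-.019] for a in(-.06,.06) for b in(-.0225,.0225)]))+p).round(1).tolist())
E
```

```text
[0.48225962 0.3075498  0.13335992] [[-0.977  0.211 -0.005]
 [ 0.211  0.977 -0.001]
 [ 0.005 -0.002 -1.   ]] [ 0.28731377 -0.0565711  -2.2952179 ]
err [ 3.5  2.7 80.4] [-0.0021 -0.0045 -0.0018]
board px in wrist [[395.1, 58.2], [379.0, 316.2], [266.4, 315.9], [251.8, 58.2]]
stone top px [[274.8, 379.8], [362.6, 380.0], [263.2, 143.0], [374.4, 143.2]]
```

View pics/st.png

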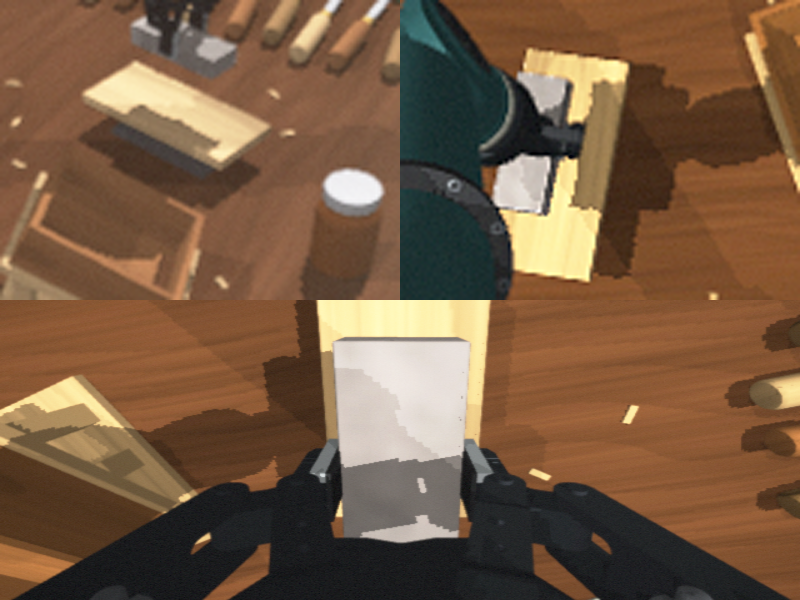

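The stone's far edge in the wrist view (y=341, x 334–469) and the board's edges match the prediction within about 1 mm. It sits level over the board, so I'll centre and descend.

Request:
{"op": "arm_command", "data": {
  "commands": [
    [0.03,0.02,0.2,0,0,0],
    [0.03,0.02,0.35,0,-0.01,0],
    [0.02,0.02,0.4,-0.01,-0.01,0],
    [0.02,0.01,0.4,0,-0.01,0],
    [0,0,0.4,0,0,0],
    [0,0,0.4,0,0,0],
    [0,0,0.3,0,0,0],
    [0,0,0.15,0,0,0]
  ]
}}

```text
time: 21.28
position: [0.4783, 0.3107, 0.0665]
tcp_rot: [-0.002, 0.105, 0.994, -0.001]
force: [-0.1, -0.7, -2.7]
width: 0.044
grasp_force: 63.3
```

Request:
{"op": "arm_command", "data": {
  "commands": [
    [0,0,0,0,0,0],
    [0,0,0,0,0,0],
    [0,0,0,0,0,0]
  ]
}}

```text
time: 21.53
position: [0.4794, 0.3113, 0.0686]
tcp_rot: [-0.0, 0.105, 0.994, 0.0]
force: [0.8, -0.1, -1.8]
width: 0.0439
grasp_force: 63.3
```

```bash
python3 - <<'E'
from plan import *
p,r=pose();G=toolrot([0,0,1],[-np.sin(BY),np.cos(BY),0]);print(p,'err',(r.inv().apply(BRD+[0,0,.006]-p)*1e3).round(1),(r.inv()*G).as_rotvec().round(4),r.as_matrix()[:,2])
E
```

```text
[0.47940247 0.31133612 0.06856454] err [ 0.3 -0.6 15.6] [ 0.0002 -0.0007  0.0004] [-6.52158414e-04  2.98668698e-04 -9.99999743e-01]
```

Request:
{"op": "arm_command", "data": {
  "commands": [
    [-0.02,-0.04,0.04,0,0,0],
    [0,0,0.04,0,0,0],
    [0,0,0.04,0,0,0],
    [0,0,0.04,0,0,0],
    [0,0,0.04,0,0,0],
    [0,0,0.04,0,0,0],
    [0,0,0.04,0,0,0],
    [0,0,0,0,0,0]
  ]
}}

```text
time: 22.2
position: [0.4791, 0.31, 0.061]
tcp_rot: [-0.001, 0.105, 0.994, -0.0]
force: [0.3, -0.6, -2.5]
width: 0.0439
grasp_force: 63.3
```

Request:
{"op": "arm_command", "data": {
  "commands": [
    [0,0,0.02,0,0,0],
    [0,0,0.02,0,0,0],
    [0,0,0.02,0,0,0],
    [0,0,0.02,0,0,0],
    [0,0,0,0,0,0]
  ]
}}

```text
time: 22.62
position: [0.4792, 0.31, 0.0591]
tcp_rot: [-0.001, 0.105, 0.994, -0.0]
force: [-0.5, -0.6, -1.6]
width: 0.0441
grasp_force: 63.3
```

Request:
{"op": "arm_command", "data": {
  "commands": [
    [0,0,0.02,0,0,0],
    [0,0,0.02,0,0,0],
    [0,0,0.02,0,0,0],
    [0,0,0,0,0,0]
  ]
}}

```text
time: 22.95
position: [0.4792, 0.31, 0.0576]
tcp_rot: [-0.001, 0.105, 0.994, -0.0]
force: [1.0, 0.0, -2.9]
width: 0.0437
grasp_force: 63.3
```

Request:
{"op": "arm_command", "data": {
  "commands": [
    [0,0,0.02,0,0,0],
    [0,0,0.02,0,0,0],
    [0,0,0.02,0,0,0],
    [0,0,0.02,0,0,0],
    [0,0,0,0,0,0]
  ]
}}

```text
time: 23.37
position: [0.4792, 0.31, 0.0556]
tcp_rot: [-0.001, 0.105, 0.994, -0.0]
force: [-0.1, -0.5, -2.5]
width: 0.0434
grasp_force: 63.3
```

Request:
{"op": "arm_command", "data": {
  "commands": [
    [0,0,0.02,0,0,0],
    [0,0,0.02,0,0,0],
    [0,0,0,0,0,0]
  ]
}}

```text
time: 23.62
position: [0.4793, 0.3101, 0.0552]
tcp_rot: [-0.001, 0.105, 0.994, -0.0]
force: [-1.3, -0.8, 3.3]
width: 0.0432
grasp_force: 63.9
```

Request:
{"op": "arm_command", "data": {
  "commands": [
    [0,0,0.02,0,0,0],
    [0,0,0.02,0,0,0],
    [0,0,0,0,0,0]
  ]
}}

```text
time: 23.87
position: [0.4793, 0.3101, 0.0552]
tcp_rot: [-0.001, 0.105, 0.994, -0.0]
force: [-1.9, -2.1, 11.7]
width: 0.0438
grasp_force: 65.1
```

Contact was felt at TCP z 0.0552. I'll back off the extra millimetre of command, then release.

Request:
{"op": "arm_command", "data": {
  "commands": [
    [0,0,-0.02,0,0,0],
    [0,0,-0.02,0,0,0],
    [0,0,0,0,0,0],
    [0,0,0,0,0,0]
  ]
}}

```text
time: 24.2
position: [0.4793, 0.3101, 0.0552]
tcp_rot: [-0.001, 0.105, 0.994, -0.0]
force: [-2.3, -0.2, 7.2]
width: 0.0435
grasp_force: 64.5
```

Request:
{"op": "arm_command", "data": {
  "commands": [
    [0,0,0,0,0,0],
    [0,0,0,0,0,0],
    [0,0,0,0,0,0],
    [0,0,0,0,0,0],
    [0,0,0,0,0,0],
    [0,0,0,0,0,0]
  ],
  "jaw": 0.9
}}

```text
time: 24.7
position: [0.4793, 0.3101, 0.0546]
tcp_rot: [-0.001, 0.105, 0.994, -0.0]
force: [-0.4, 0.4, 0.1]
width: 0.0774
grasp_force: 0.0
```

Request:
{"op": "arm_command", "data": {
  "commands": [
    [0,0,-0.1,0,0,0],
    [0,0,-0.3,0,0,0],
    [0,0,-0.6,0,0,0],
    [0,0,-0.9,0,0,0],
    [0,0,-0.9,0,0,0],
    [0,0,-0.9,0,0,0],
    [0,0,-0.9,0,0,0],
    [0,0,-0.5,0,0,0]
  ]
}}

```text
time: 25.37
position: [0.4805, 0.3106, 0.1855]
tcp_rot: [0.001, 0.105, 0.994, 0.001]
force: [0.8, 0.2, -0.2]
width: 0.0767
grasp_force: 0.0
```

Request:
{"op": "arm_command", "data": {
  "commands": [
    [0.9,0,-0.2,0,0,0],
    [0.9,0,-0.2,0,0,0],
    [0.5,0,0,0,0,0],
    [0,0,0,0,0,0]
  ]
}}

```text
time: 25.7
position: [0.42, 0.3229, 0.1927]
tcp_rot: [-0.002, 0.103, 0.995, -0.0]
force: [-0.3, -0.2, 0.3]
width: 0.0769
grasp_force: 0.0
```

```bash
python3 - <<'E'
from plan import *
w=snap('wrist','w9');s=snap('scene','scene9');t=snap('top','top9')
f=lambda c,x,y,k:cv2.resize(c['pixels'][y:y+int(300/k),x:x+int(400/k),::-1],(400,300),interpolation=cv2.INTER_CUBIC)
cv2.imwrite('pics/fin.png',np.vstack([np.hstack([f(s,280,110,3),f(s,150,205,3)]),np.hstack([f(w,220,100,2),f(t,370,130,3)])]))
# w crop 220..420 x 100..250 at 2x
B=np.array([[-105,50,0],[105,50,0],[105,-50,0],[-105,-50,0]])/1e3
print((proj(w,Ro.from_euler('z',BY).apply(B)+BRD)).round(1).tolist(),telemetry.get_state()['time'])
E
```

```text
[[373.5, 142.4], [363.9, 329.5], [276.0, 329.2], [268.1, 141.9]] 25.85
```

View pics/fin.png

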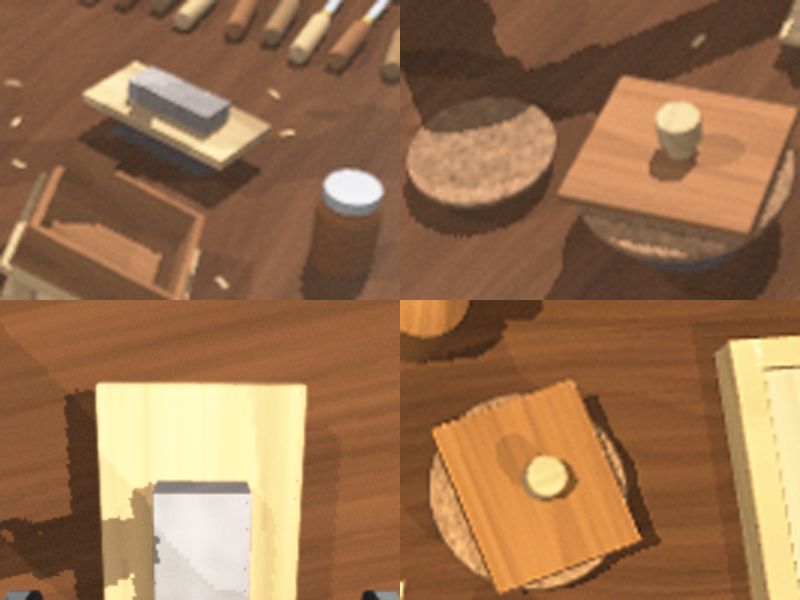

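The stone lies flat on the board, evenly between its sides (margins 57 and 56 px). The lid sits flat, knob up, on the large pad. One numeric check of the centring before handing in.

```bash
python3 - <<'E'
from plan import *
w=pickle.load(open('w9.pkl','rb'));t=pickle.load(open('top9.pkl','rb'));s=pickle.load(open('scene9.pkl','rb'))
for q in((153,494),(250,494)):
    X=plane(w,(np.array([q[0],q[1]-300])+.5)/2-.5+[220,100],.0735);print('stone end in board frame',Ro.from_euler('z',-BY).apply(X-BRD).round(4))
for q in((97,384),(306,386)):
    X=plane(w,(np.array([q[0],q[1]-300])+.5)/2-.5+[220,100],.0475);print('board end',Ro.from_euler('z',-BY).apply(X-BRD).round(4))
P=np.mean([plane(t,(np.array([a-400,b-300])+.5)/3-.5+[370,130],.0915) for a,b in((433,430),(573,380),(640,540),(502,592))],0)
P2=np.mean([plane(s,(np.array([a-400,b])+.5)/3-.5+[150,205],.0915) for a,b in((622,76),(798,106),(752,234),(560,194))],0)
print('lid off pad',(P-PAD)[:2].round(4),(P2-PAD)[:2].round(4))
E
```

```text
stone end in board frame [-0.0585 -0.022   0.0265]
stone end in board frame [-0.0587  0.0219  0.0265]
board end [-0.1052 -0.0497  0.0005]
board end [-0.1047  0.0492  0.0005]
lid off pad [-0.0007 -0.0017] [ 0.0034 -0.0025]
```

Both are centred within about 3 mm, so I'm handing it in.

```bash
python3 -c "
from bench import arm
print(arm.job_done())"
```

```text
the job is handed in; nothing more can be done
None
```

The job is handed in at about 26 s: the lid lies flat, knob up, on the large cork pad and the stone lies flat and lengthwise on the honing board, each within about 3 mm of the middle; the stone took a brief press of roughly 14 N as it touched down.

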